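# Set up the straining jar: plate, jar, funnel, sieve, lid

## Robot

A 6-joint arm with a two-finger parallel gripper is mounted at the origin on the work surface. World frame = base frame: x ahead of the robot, y to its left, z up, the work surface at z = 0. Lengths are in mm, angles in rad, forces in N, time in s.
With the tool pointing down it reaches from about 275 to 1000 mm from the base axis. Payload 8.4 kg.
Tool frame: the origin (TCP) lies midway between the tips of the shut fingers; the grasp point (between the pads) lies grip_depth behind it (grip_depth is the distance from the TCP to the grasp point, in mm); z points along the fingers, y is the line along which they close (so a half turn about z gives the same grasp; the last joint's range is limited). The gripper opens to 85 mm and grips with 20 to 120 N. Pads are 22 mm wide; open, the fingers measure 114 mm over their backs; the gripper's body (76 mm by 85 mm) begins 54 mm behind the grasp point. The pads swing forward as they close: fully open they stand 13 mm farther back than shut.
Start: joints at [1.289, 0.353, 1.633, -0, 1.155, -0.002], TCP at [172.601, 600.697, 200.681] pointing down, gripper open.
Joint ranges: [-2.63, 2.63], [-0.92, 2.1], [0.06, 2.66], [-1.3, 4.44], [0, 2.69], [-3.02, 3.02]. Speed limits (rad/s): [2.22, 2.22, 2.79, 3.14, 3.14, 3.14].

## Interface

Orientations are given as [roll, pitch, yaw] about the fixed x, y, z axes, in that order (R = Rz(yaw) Ry(pitch) Rx(roll)).
In Python, from rig import * gives the robot as it stands.
- The arm moves only by the shell command python3 -m creep 'ROWS' [FORCE]. ROWS is JSON, a list of rows, each an object of numbers: "x", "y", "z": the shift along the tool's x, y, z in mm; "rx", "ry", "rz": the turn, a rotation vector about the tool's x, y, z in rad; "hand": the finger opening in mm, from 0 to 85.4. A call has 1 to 20 rows; each row shifts and turns the commanded pose from where the row before left it, along the tool's axes as they then stand; what a row does not reach is not made up. A row lasts 1/8 s, in which the tool goes at most 62.5 mm and 10.7 degrees, less where a joint would pass 70% of its speed; a pose out of reach is approached as far as the arm can. A call with a gripper value outside its range is refused whole. The fingers move at their own pace and stop on an object; FORCE is the grip in N (left out, the last holds). Time passes only in rows, so rows that do not move let the fingers close. It gives the time, the measured TCP pose, the force, the opening and the grip force at its end, in the units of the state.
- sense(): the state, without advancing time (a new reading comes with each control period).
- grab_frame(name): name is "scene" or "side" or "wrist"; returns the picture (384x512x3 uint8, red, green, blue); there is no depth.
- get_calibration(name): a dict with "K" (3x3 intrinsics, pixels), "R" (3x3) and "t" (3): a world point X has camera coordinates R X + t. Camera axes: x right, y down, z forward; pixel columns grow to the right and rows downward; lengths in mm; the calibration is good to about 2 mm. A picture is of the moment at which its call begins: read the wrist's pose just before it. get_calibration takes no time and is no camera call; for the wrist camera it gives the pose at the moment of the call.
- sign_off(): hands the job in; it is judged then, once.
The state is a dict: "clock": time; "qpos": joint angles; "qvel": joint speeds; "joint_efforts": joint torques, N m; "eef_pos": TCP position; "tcp_rot": TCP orientation; "contact_force": force on the tool from outside, world axes, zero at the start; "wrist_torque": the same for the moment, N m; "opening": opening from 0.0 (shut) to 1.0 (fully open); "grasp_force": force on a finger pad.
Only numpy, scipy, OpenCV 4.12 (cv2) and the standard library are available. Lean on these libraries where they do the work, as an engineer would, in place of code of your own. Each camera call takes 0.05 s, during which the arm holds its last target. There are 200 camera calls.

## Task

Set up for straining the fruit syrup, from the bottom up: stand the clear glass jar gently in the middle of the blue-rimmed enamel plate where that plate lies, then seat the yellow funnel in the jar's mouth, then hang the steel sieve in the funnel, and last put the small enamel lid on the sieve to keep the wasps off, setting each piece level and letting go of it before fetching the next. Leave the enamel mug, the brown jar and the stirring stick alone.

Things in the scene. Friction and masses are not known exactly. Their poses are not given: they have to be found in the camera images.
- jar: Open clear glass jar with a plain paper band, no cap, standing upright: body 64 mm diameter up to 72 mm height, neck 58 mm diameter from 80 mm up to the rim at 92 mm; mouth about 49 mm wide inside. About 0.2 kg. Origin: centre of its underside, z up.
- funnel: Yellow plastic wide-neck funnel standing on its spout, 70 mm high: spout 40 mm diameter up to 30 mm height, then a flat shoulder 58 mm across, cone to 64 mm diameter at 46 mm, upright collar, 64 mm outside, 58 inside, to the rim at 70 mm. 0.05 kg. Seated, the shoulder lies on the jar's rim, its origin 62 mm above the jar's origin. Origin: centre of the spout's lower end, z up.
- sieve: Steel drop-in sieve, upright, 55 mm high: mesh basket 40 (bottom) to 49 mm diameter, 28 mm deep; flat flange 72 mm diameter at 28 to 31 mm height; above it an upright collar to grip, 54 mm outside, 49 inside, 31 to 55 mm height. 0.07 kg. Hung, the flange lies on the funnel's rim, origin 42 mm above the funnel's. Origin: centre of the basket's underside, z up.
- lid: White enamel lid, dark blue edge, black knob up: lip underneath 40 mm diameter, 0 to 5 mm height; disc 68 mm diameter from 5 mm, domed to 13 mm; knob 22 mm diameter, 13 to 38 mm height. 0.06 kg. In place the lip is inside the sieve's collar and the disc on the collar's top edge, origin 50 mm above the sieve's origin. Origin: centre of the lip's underside, z up.
- blue_plate: Target. White enamel drip plate with a blue rim, fixed, 150 mm in diameter, rim 14 mm high; flat floor 5 mm above the shelf and about 100 mm across. Origin: centre of its underside, on the shelf, z up.
- green_plate: The same plate with a green rim, fixed; not used.
- mug: Bystander. White enamel mug with a dark blue rim and handle, 80 mm in diameter, 80 mm high, its handle reaching 75 mm from the middle along its +y. Origin: centre of its underside.
- brown_jar: Bystander. Closed brown glass jar with a red cap, 68 mm in diameter, 110 mm high. Origin: centre of its underside.
- stick: Bystander. Flat wooden stirring stick lying on the shelf, 220 mm long along its x (paddle end, 26 mm wide, at +x), handle 14 mm wide, 9 mm thick. Origin: underside, near mid-length.
Things that resemble listed ones, but are neither listed nor needed, are in the scene too. Leave any purple look-alike of the sieve alone.

How it is judged (in metres and radians):
On the way, in this order (a step that is already met when the one before it is completed fails the run):
1. jar stands upright on the blue-rimmed plate, let go (horizontal distance between jar and blue_plate below 0.015 m and z of jar in the frame of blue_plate between 0.002 and 0.009 m and angle between jar's own z axis and vertical below 0.1 rad and linear speed of jar below 0.02 m/s and angular speed of jar below 0.2 rad/s and contact force between the fingers and jar below 0.3 N), for 0.2 s.
2. funnel seated in the mouth of the jar on the plate, let go (horizontal distance between jar and blue_plate below 0.015 m and z of jar in the frame of blue_plate between 0.002 and 0.009 m and angle between each of jar, funnel's own z axis and vertical below 0.1 rad and horizontal distance between funnel and jar below 0.008 m and z of funnel in the frame of jar between 0.057 and 0.067 m and linear speed of funnel below 0.02 m/s and angular speed of funnel below 0.2 rad/s and contact force between the fingers and funnel below 0.3 N), for 0.2 s.
3. sieve hangs by its flange on the funnel's rim, let go (horizontal distance between jar and blue_plate below 0.015 m and z of jar in the frame of blue_plate between 0.002 and 0.009 m and angle between each of jar, funnel, sieve's own z axis and vertical below 0.1 rad and horizontal distance between funnel and jar below 0.008 m and z of funnel in the frame of jar between 0.057 and 0.067 m and horizontal distance between sieve and funnel below 0.008 m and z of sieve in the frame of funnel between 0.038 and 0.047 m and linear speed of sieve below 0.02 m/s and angular speed of sieve below 0.2 rad/s and contact force between the fingers and sieve below 0.3 N), for 0.2 s.
4. lid lies flat on the sieve's collar, let go (horizontal distance between jar and blue_plate below 0.015 m and z of jar in the frame of blue_plate between 0.002 and 0.009 m and angle between each of jar, funnel, sieve, lid's own z axis and vertical below 0.1 rad and horizontal distance between funnel and jar below 0.008 m and z of funnel in the frame of jar between 0.057 and 0.067 m and horizontal distance between sieve and funnel below 0.008 m and z of sieve in the frame of funnel between 0.038 and 0.047 m and horizontal distance between lid and sieve below 0.008 m and z of lid in the frame of sieve between 0.046 and 0.055 m and linear speed of lid below 0.02 m/s and angular speed of lid below 0.2 rad/s and contact force between the fingers and lid below 0.3 N), for 0.2 s.
At the end, for the whole second after the job is handed in: Jar upright on the blue-rimmed plate within 15 mm of its middle; funnel seated in the jar, sieve flange on the funnel's rim, lid on the sieve's collar, each within 8 mm of the middle of the piece below, down to about 5 mm of its seat and level within 0.1 rad; all let go and at rest (all of step 4 and linear speed of each of jar, funnel, sieve below 0.02 m/s and angular speed of each of jar, funnel, sieve below 0.2 rad/s and contact force between the fingers and jar below 0.3 N and contact force between the fingers and funnel below 0.3 N and contact force between the fingers and sieve below 0.3 N); the robot touches nothing.
It fails at once if the enamel mug is pushed more than 20 mm or tipped (distance of mug from where it was at the start of the episode above 0.02 m or angle between mug's own z axis and vertical above 0.3 rad).
It fails at once if the brown jar is pushed more than 20 mm or tipped (distance of brown_jar from where it was at the start of the episode above 0.02 m or angle between brown_jar's own z axis and vertical above 0.3 rad).
It fails at once if the stirring stick is pushed more than 20 mm or tipped (distance of stick from where it was at the start of the episode above 0.02 m or angle between stick's own z axis and vertical above 0.3 rad).
It fails at once if the glass jar is dropped or knocked flying (faster than 0.55 m/s while not held) (contact force between the fingers and jar below 0.2 N and linear speed of jar above 0.55 m/s).
It also fails if it takes over 99 s, if anything falls off the work surface, if the arm or the gripper's body presses on something with over 40 N, if the wrist force passes 120 N, or if a joint passes its speed limit or range.

## Working session

There is one attempt and no reset: what is moved stays moved. The work goes in short steps, Python scripts to look and compute and a shell command to move; the robot and the scene stay as the last step left them, time stands still between calls to the robot, and variables do not carry over. Pictures are saved under pics/ and viewed, at most 14 in all, crops included, and the job is handed in when it is done.

```bash
mkdir -p pics; ls; python3 - <<'E'
from rig import *
import cv2,numpy as np
s=sense();print(s)
for n in ("scene","side","wrist"):
    c=get_calibration(n);print(n,np.round(c["K"],1).tolist(),np.round(c["R"],3).tolist(),np.round(c["t"],1).tolist(), 'cam',np.round(-np.array(c["R"]).T@c["t"],0))
    im=grab_frame(n);cv2.imwrite(f"pics/{n}0.png",im[:,:,::-1])
E
```

```text
pics
{'clock': 0.0, 'qpos': array([ 1.28861863e+00,  3.53657538e-01,  1.63416811e+00, -1.20350576e-05,
        1.15519041e+00, -2.38916389e-03]), 'qvel': array([-6.51120047e-04,  7.22627374e-04, -1.16958473e-03, -6.29602015e-05,
        6.35590147e-04, -1.47174146e-03]), 'joint_efforts': array([ 3.16533449e-03, -6.05267000e+01, -3.42073345e+01,  3.25371839e-04,
        9.30694048e-03, -3.93612993e-05]), 'eef_pos': array([172.44307708, 600.18081852, 199.94130941]), 'tcp_rot': array([-3.14016923e+00,  7.60283455e-06,  2.86180900e+00]), 'contact_force': array([-0.40377825,  0.36083679,  0.00250955]), 'wrist_torque': array([-0.00251393,  0.00182816, -0.01526038]), 'grasp_force': 0.0, 'opening': 1.00076898485149}
scene [[371.5, 0.0, 260.5], [0.0, 371.5, 193.4], [0.0, 0.0, 1.0]] [[-0.355, 0.935, 0.016], [0.782, 0.306, -0.543], [-0.512, -0.18, -0.84]] [219.1, -448.1, 1320.8] cam [1105.  170.  863.]
side [[418.3, 0.0, 254.4], [0.0, 418.3, 192.2], [0.0, 0.0, 1.0]] [[-0.978, -0.209, -0.019], [-0.135, 0.694, -0.708], [0.161, -0.689, -0.706]] [574.3, 113.2, 1099.5] cam [400. 800. 867.]
wrist [[335.5, 0.0, 253.5], [0.0, 335.5, 194.6], [0.0, 0.0, 1.0]] [[0.276, 0.961, -0.001], [0.909, -0.261, 0.326], [0.313, -0.091, -0.945]] [-624.4, -42.2, 381.0] cam [ 91. 624. 373.]
```

View pics/scene0.png

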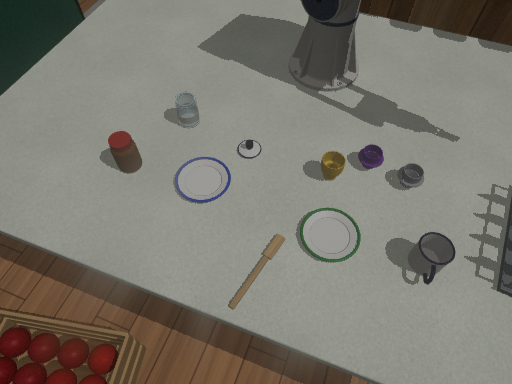

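View pics/side0.png

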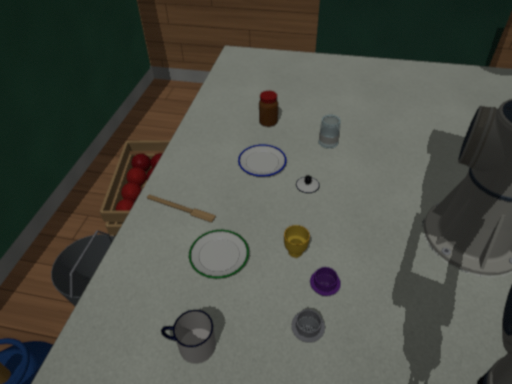

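Candidates in the scene image:
- Jar: clear glass (187,110), versus the brown jar with a red cap (125,152).
- Funnel: yellow (333,165).
- Sieve: grey steel (411,175), versus the purple look-alike (371,156) and the grey mug (435,252).
- Lid: white with a black knob (249,148).
- Target plate: blue rim (203,179), versus the green one (330,234).

I'll check these choices in close crops and triangulate a first estimate.

```bash
cat > h.py <<'E'
from rig import *
import cv2,numpy as np
def ray(c,u,v):
    R=np.array(c["R"]);o=-R.T@np.array(c["t"])
    d=R.T@np.linalg.inv(c["K"])@[u,v,1.]
    return o,d/np.linalg.norm(d)
def onz(c,u,v,z):
    o,d=ray(c,u,v);return o+d*(z-o[2])/d[2]
def proj(c,X):
    p=np.array(c["R"])@X+c["t"];p=np.array(c["K"])@p;return p[:2]/p[2]
def tri(a,b):
    (o1,d1),(o2,d2)=a,b
    t=np.linalg.lstsq(np.c_[d1,-d2],o2-o1,rcond=None)[0]
    p,q=o1+t[0]*d1,o2+t[1]*d2;return (p+q)/2,np.linalg.norm(p-q)
def big(m):
    n,l,st,ce=cv2.connectedComponentsWithStats(m.astype(np.uint8));k=1+np.argmax(st[1:,4]);return l==k
E
python3 - <<'E'
from h import *
rows=[]
pts={"scene":[(187,110),(333,165),(411,175),(249,148)],"side":[(330,131),(296,240),(309,324),(308,184)]}
for n in pts:
    im=cv2.imread(f"pics/{n}0.png")
    rows.append(np.hstack([cv2.resize(im[v-25:v+25,u-25:u+25],(200,200),interpolation=cv2.INTER_CUBIC) for u,v in pts[n]]))
cv2.imwrite("pics/m.png",np.vstack(rows))
cs,cd=get_calibration("scene"),get_calibration("side")
for (a,b) in zip(pts["scene"],pts["side"]): print(tri(ray(cs,*a),ray(cd,*b)))
for n,c in(("scene",cs),("side",cd)):
    im=cv2.imread(f"pics/{n}0.png");h=cv2.cvtColor(im,cv2.COLOR_BGR2HSV)
    m=cv2.inRange(h,(108,110,60),(126,255,255))
    m[:, :150 if n=="scene" else 230]=0; m[:, 240 if n=="scene" else 295:]=0
    m[:130]=0; m[215:]=0
    p=np.argwhere(m)[:,::-1].astype(np.float32);e=cv2.fitEllipse(cv2.convexHull(p));print(n,len(p),e, onz(c,*e[0],13))
E
```

```text
(array([ 405.39986824, -321.16076882,   46.68567739]), np.float64(1.2347677044733465))
(array([450.04893627, 148.21378855,  51.61732786]), np.float64(1.509418533810965))
(array([392.40457877, 357.11503463,  37.23745909]), np.float64(2.8475178520129414))
(array([ 446.98247695, -101.41095173,    9.41198866]), np.float64(0.13751420355116697))
scene 179 ((203.3008270263672, 179.01283264160156), (44.14638900756836, 53.32752990722656), 78.80189514160156) [ 600.09548028 -177.27541931   13.        ]
side 109 ((261.9278869628906, 160.18270874023438), (31.400997161865234, 47.58255386352539), 89.72196960449219) [ 600.92036968 -177.31544809   13.        ]
```

View pics/m.png

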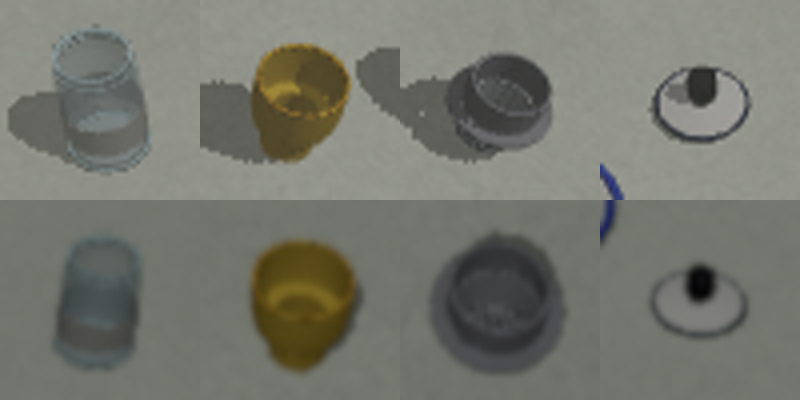

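View pics/wrist0.png

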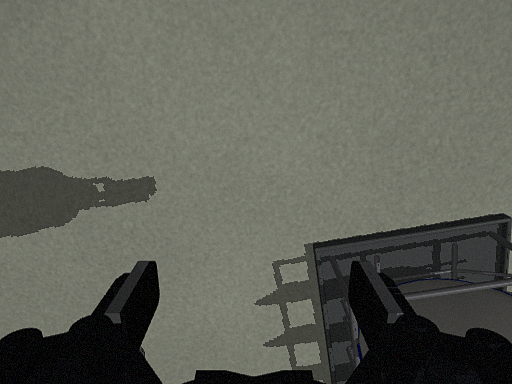

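The crops confirm a clear glass jar with a paper band, a yellow funnel, a grey steel sieve and a white lid with a black knob. The wrist view shows a wire rack beside the hand, so I'll lift straight up before doing anything else. Next I'll refine the positions.

```bash
python3 - <<'E'
from h import *
import rig; print([ (k,getattr(rig,k)) for k in dir(rig) if 'grip' in k.lower() or 'depth' in k.lower()], [k for k in dir(rig) if k[0]!='_'])
cs,cd=get_calibration("scene"),get_calibration("side")
P={"jar":((185,99.2),(331,119),92),"funnel":((333.2,160),(297,233.5),70),"sieve":((413.5,170.7),(309.3,321),55),"lid":((249.2,148.8),(307.9,184.5),5),"purple":((371,153),(325,278),55),"brown":((121,138),(269,97),110),"mug":((436,244),(193,324),80)}
for k,(a,b,z) in P.items():
    p,e=tri(ray(cs,*a),ray(cd,*b));print(k,p.round(0),round(e,1),onz(cs,*a,z).round(0),onz(cd,*b,z).round(0))
E
python3 -m creep '[{"z":-50},{"z":-50},{"z":-20,"rz":-0.14},{"rz":-0.14},{}]'
```

```text
[('grip_depth', 18.700000000000003)] ['MotionError', 'get_calibration', 'grab_frame', 'grip_depth', 'sense', 'sign_off']
jar [ 408. -319.   94.] 2.7 [ 407. -319.   92.] [ 407. -324.   92.]
funnel [449. 145.  72.] 2.4 [449. 145.  70.] [449. 142.  70.]
sieve [392. 358.  55.] 0.2 [392. 358.  55.] [392. 358.  55.]
lid [ 447. -101.    7.] 1.0 [ 446. -101.    5.] [ 447. -104.    5.]
purple [368. 239.  47.] 3.4 [373. 238.  55.] [370. 246.  55.]
brown [ 618. -396.  107.] 6.7 [ 617. -397.  110.] [ 618. -386.  110.]
mug [618. 430.  91.] 3.5 [610. 432.  80.] [622. 426.  80.]schema error: expected keys x, y, z, rx, ry, rz, hand
```

```bash
python3 -m creep '[{"x":0,"y":0,"z":-50,"rx":0,"ry":0,"rz":0,"hand":85},{"x":0,"y":0,"z":-50,"rx":0,"ry":0,"rz":0,"hand":85},{"x":0,"y":0,"z":-20,"rx":0,"ry":0,"rz":-0.14,"hand":85},{"x":0,"y":0,"z":0,"rx":0,"ry":0,"rz":-0.14,"hand":85},{"x":0,"y":0,"z":0,"rx":0,"ry":0,"rz":0,"hand":85}]'
```

```text
clock: 0.78
eef_pos: [172.5, 600.6, 320.6]
tcp_rot: [-3.141, -0.0, 3.141]
contact_force: [-0.2, 0.3, 0.1]
opening: 0.998
grasp_force: 0.0
```

```bash
python3 -m creep '[{"x":-40,"y":-45},{"x":-40,"y":-45},{"x":-40,"y":-45},{"x":-40,"y":-45},{"x":-40,"y":-45},{"x":-35,"y":-45},{"y":-60},{"y":-60},{"y":-60},{"y":-60},{"y":-60},{"y":-60},{"y":-60},{"y":-60},{"y":-60},{"y":-60},{"y":-50}]'
```

```text
schema error: expected keys x, y, z, rx, ry, rz, hand
```

```bash
python3 -m creep '[{"x":-40,"y":-45,"z":0,"rx":0,"ry":0,"rz":0,"hand":85},{"x":-40,"y":-45,"z":0,"rx":0,"ry":0,"rz":0,"hand":85},{"x":-40,"y":-45,"z":0,"rx":0,"ry":0,"rz":0,"hand":85},{"x":-40,"y":-45,"z":0,"rx":0,"ry":0,"rz":0,"hand":85},{"x":-40,"y":-45,"z":0,"rx":0,"ry":0,"rz":0,"hand":85},{"x":-35,"y":-45,"z":0,"rx":0,"ry":0,"rz":0,"hand":85},{"x":0,"y":-60,"z":0,"rx":0,"ry":0,"rz":0,"hand":85},{"x":0,"y":-60,"z":0,"rx":0,"ry":0,"rz":0,"hand":85},{"x":0,"y":-60,"z":0,"rx":0,"ry":0,"rz":0,"hand":85},{"x":0,"y":-60,"z":0,"rx":0,"ry":0,"rz":0,"hand":85},{"x":0,"y":-60,"z":0,"rx":0,"ry":0,"rz":0,"hand":85},{"x":0,"y":-60,"z":0,"rx":0,"ry":0,"rz":0,"hand":85},{"x":0,"y":-60,"z":0,"rx":0,"ry":0,"rz":0,"hand":85},{"x":0,"y":-60,"z":0,"rx":0,"ry":0,"rz":0,"hand":85},{"x":0,"y":-60,"z":0,"rx":0,"ry":0,"rz":0,"hand":85},{"x":0,"y":-60,"z":0,"rx":0,"ry":0,"rz":0,"hand":85},{"x":0,"y":-50,"z":0,"rx":0,"ry":0,"rz":0,"hand":85},{"x":0,"y":0,"z":50,"rx":0,"ry":0,"rz":0,"hand":85},{"x":0,"y":0,"z":30,"rx":0,"ry":0,"rz":0,"hand":85},{"x":0,"y":0,"z":0,"rx":0,"ry":0,"rz":0,"hand":85}]'
python3 - <<'E'
from h import *
s=sense();print(s['eef_pos'],s['qpos'])
im=grab_frame("wrist");cv2.imwrite("pics/w1.png",im[:,:,::-1])
c=get_calibration("wrist");print(proj(c,np.array([407,-320,92])),proj(c,np.array([407,-320,0])),proj(c,np.array([407,-320,5])))
import pickle;pickle.dump(c,open("c1.pkl","wb"))
E
```

```text
clock: 3.28
eef_pos: [406.1, -318.2, 238.2]
tcp_rot: [3.138, -0.004, 3.139]
contact_force: [0.0, 0.3, -0.8]
opening: 0.996
grasp_force: 0.0
[ 406.13679408 -318.19688737  238.1985202 ] [-6.67495012e-01  1.49038993e-01  1.81699594e+00  9.34243645e-06
  1.18113925e+00 -2.23533957e+00]
[251.93932981 169.32342158] [252.1591437  150.67341663] [252.14957438 151.48532089]
```

View pics/w1.png

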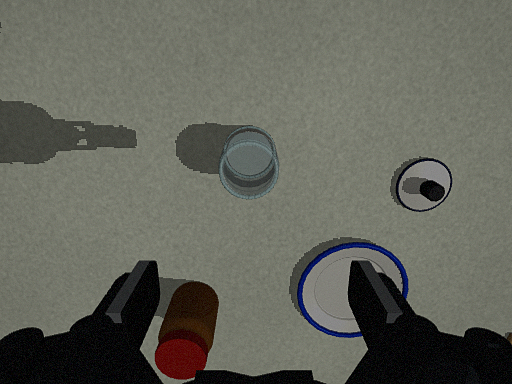

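The wrist view shows the jar's rim centred near (249,169) and its base near (250,150). The lid disc is at (423,185), the blue plate at about (353,289), and the brown jar at lower left.

```bash
python3 - <<'E'
from h import *
import pickle;c=pickle.load(open("c1.pkl","rb"))
im=cv2.imread("pics/w1.png");h=cv2.cvtColor(im,cv2.COLOR_BGR2HSV)
print("jar",onz(c,249,169.5,92),onz(c,250,150.5,0))
g=cv2.Canny(cv2.cvtColor(im,cv2.COLOR_BGR2GRAY),30,80)
p=np.argwhere(g)[:,::-1]; p=p[(p[:,0]>212)&(p[:,0]<284)&(p[:,1]>118)&(p[:,1]<205)]
low=p[p[:,1]>150]; print("canny lr",low[:,0].min(),low[:,0].max(),p[:,1].max(),p[:,1].min())
m=cv2.inRange(h,(105,110,60),(130,255,255));m[:230]=0
q=np.argwhere(m)[:,::-1].astype(np.float32);e=cv2.fitEllipse(cv2.convexHull(q));print("plate",e,onz(c,*e[0],13))
# lid: dark edge
d=(im[:,:,2].astype(int)<45)
x=np.zeros_like(d);x[150:215,388:458]=1
# drop the knob/shadow by convex hull of the largest bit
b=big(d&x);q=np.argwhere(b)[:,::-1].astype(np.float32);e=cv2.fitEllipse(cv2.convexHull(q));print("lid",e,onz(c,*e[0],6))
E
```

```text
jar [ 407.1734013  -322.90369488   92.        ] [ 406.775632   -322.69111946    0.        ]
canny lr 213 283 204 123
plate ((352.6255187988281, 289.73577880859375), (93.00398254394531, 111.40723419189453), 73.08797454833984) [ 601.37789228 -180.08941688   13.        ]
lid ((431.48956298828125, 190.24131774902344), (18.91933822631836, 25.89116668701172), 108.688232421875) [457.47145288 -90.74329429   6.        ]
```

```bash
python3 -m creep '[{"x":-1,"y":-4,"z":40,"rx":0,"ry":0,"rz":0,"hand":85},{"x":0,"y":0,"z":50,"rx":0,"ry":0,"rz":0,"hand":85},{"x":0,"y":0,"z":50,"rx":0,"ry":0,"rz":0,"hand":85},{"x":0,"y":0,"z":40,"rx":0,"ry":0,"rz":0,"hand":85},{"x":0,"y":0,"z":30,"rx":0,"ry":0,"rz":0,"hand":85},{"x":0,"y":0,"z":0,"rx":0,"ry":0,"rz":0,"hand":80},{"x":0,"y":0,"z":0,"rx":0,"ry":0,"rz":0,"hand":70},{"x":0,"y":0,"z":0,"rx":0,"ry":0,"rz":0,"hand":58},{"x":0,"y":0,"z":0,"rx":0,"ry":0,"rz":0,"hand":58},{"x":0,"y":0,"z":0,"rx":0,"ry":0,"rz":0,"hand":58},{"x":0,"y":0,"z":0,"rx":0,"ry":0,"rz":0,"hand":58}]' 25
```

```text
clock: 4.7
eef_pos: [410.2, -324.1, 33.0]
tcp_rot: [-3.14, 0.003, 3.142]
contact_force: [-1.1, 2.0, 7.0]
opening: 0.725
grasp_force: 25.7
```

```bash
python3 -m creep '[{"x":0,"y":0,"z":-20,"rx":0,"ry":0,"rz":0,"hand":58},{"x":0,"y":0,"z":-40,"rx":0,"ry":0,"rz":0,"hand":58},{"x":0,"y":0,"z":-20,"rx":0,"ry":0,"rz":0,"hand":58},{"x":0,"y":0,"z":0,"rx":0,"ry":0,"rz":0,"hand":58}]'
python3 - <<'E'
from h import *
im=grab_frame("scene");cv2.imwrite("pics/s2.png",cv2.resize(im[50:220,90:280,::-1],None,fx=3,fy=3))
s=sense();print(s['eef_pos'],s['tcp_rot'],s['contact_force'])
E
```

```text
clock: 5.2
eef_pos: [410.2, -324.4, 113.4]
tcp_rot: [-3.138, 0.004, 3.142]
contact_force: [0.5, -0.5, -2.7]
opening: 0.718
grasp_force: 29.0
[ 409.42644638 -323.7573017   111.96844052] [-3.13978690e+00  2.25067876e-03 -3.14150930e+00] [ 0.53777394  0.94862554 -1.56183814]
```

View pics/s2.png

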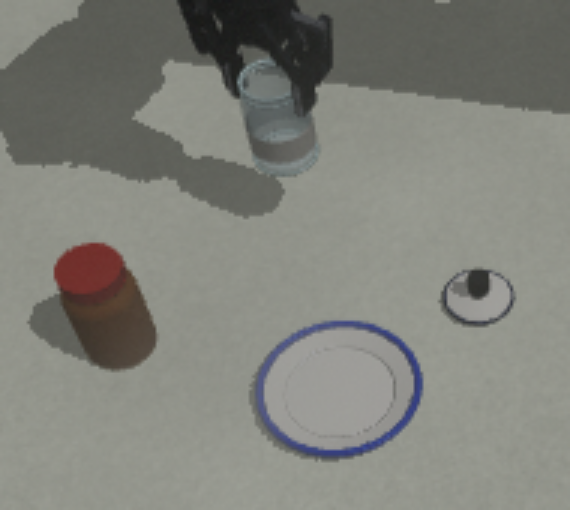

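The jar is held upright and clear of the shelf, with its base at crop pixel (285,160). I'll carry it to the plate.

```bash
python3 -m creep '[{"x":-20,"y":15,"z":0,"rx":0,"ry":0,"rz":0,"hand":58},{"x":-40,"y":30,"z":0,"rx":0,"ry":0,"rz":0,"hand":58},{"x":-40,"y":30,"z":0,"rx":0,"ry":0,"rz":0,"hand":58},{"x":-40,"y":30,"z":0,"rx":0,"ry":0,"rz":0,"hand":58},{"x":-35,"y":25,"z":0,"rx":0,"ry":0,"rz":0,"hand":58},{"x":-18,"y":15,"z":0,"rx":0,"ry":0,"rz":0,"hand":58},{"x":0,"y":0,"z":30,"rx":0,"ry":0,"rz":0,"hand":58},{"x":0,"y":0,"z":25,"rx":0,"ry":0,"rz":0,"hand":58},{"x":0,"y":0,"z":10,"rx":0,"ry":0,"rz":0,"hand":58},{"x":0,"y":0,"z":0,"rx":0,"ry":0,"rz":0,"hand":58}]'
```

```text
clock: 6.5
eef_pos: [600.9, -178.4, 45.0]
tcp_rot: [3.141, -0.002, 3.141]
contact_force: [-0.3, -0.1, -2.1]
opening: 0.716
grasp_force: 29.0
```

```bash
python3 -m creep '[{"x":-2,"y":0,"z":3,"rx":0,"ry":0,"rz":0,"hand":58},{"x":0,"y":0,"z":2,"rx":0,"ry":0,"rz":0,"hand":58},{"x":0,"y":0,"z":1,"rx":0,"ry":0,"rz":0,"hand":58},{"x":0,"y":0,"z":0,"rx":0,"ry":0,"rz":0,"hand":58}]'
```

```text
clock: 7.0
eef_pos: [603.8, -178.2, 39.9]
tcp_rot: [-3.142, 0.0, -3.141]
contact_force: [0.1, 0.4, -2.6]
opening: 0.716
grasp_force: 29.0
```

```bash
python3 -m creep '[{"x":0,"y":0,"z":1,"rx":0,"ry":0,"rz":0,"hand":58},{"x":0,"y":0,"z":1,"rx":0,"ry":0,"rz":0,"hand":58},{"x":0,"y":0,"z":0,"rx":0,"ry":0,"rz":0,"hand":58}]'; python3 -m creep '[{"x":0,"y":0,"z":1,"rx":0,"ry":0,"rz":0,"hand":58},{"x":0,"y":0,"z":0,"rx":0,"ry":0,"rz":0,"hand":58}]'
```

```text
clock: 7.38
eef_pos: [604.1, -178.2, 38.1]
tcp_rot: [-3.142, 0.001, -3.141]
contact_force: [-1.2, 1.2, 3.4]
opening: 0.719
grasp_force: 29.6
clock: 7.62
eef_pos: [604.5, -178.2, 38.0]
tcp_rot: [-3.141, 0.001, -3.141]
contact_force: [-2.7, 2.4, 11.4]
opening: 0.717
grasp_force: 30.4
```

```bash
python3 -m creep '[{"x":0,"y":0,"z":-1,"rx":0,"ry":0,"rz":0,"hand":62},{"x":0,"y":0,"z":0,"rx":0,"ry":0,"rz":0,"hand":68},{"x":0,"y":0,"z":0,"rx":0,"ry":0,"rz":0,"hand":76},{"x":0,"y":0,"z":0,"rx":0,"ry":0,"rz":0,"hand":85},{"x":0,"y":0,"z":0,"rx":0,"ry":0,"rz":0,"hand":85},{"x":0,"y":0,"z":-15,"rx":0,"ry":0,"rz":0,"hand":85},{"x":0,"y":0,"z":-30,"rx":0,"ry":0,"rz":0,"hand":85},{"x":0,"y":0,"z":-50,"rx":0,"ry":0,"rz":0,"hand":85},{"x":0,"y":0,"z":-50,"rx":0,"ry":0,"rz":0,"hand":85},{"x":0,"y":0,"z":-50,"rx":0,"ry":0,"rz":0,"hand":85},{"x":0,"y":0,"z":0,"rx":0,"ry":0,"rz":0,"hand":85},{"x":0,"y":0,"z":0,"rx":0,"ry":0,"rz":0,"hand":85}]'
python3 - <<'E'
from h import *
import pickle
for n in("wrist","side","scene"):
    im=grab_frame(n);cv2.imwrite(f"pics/{n}3.png",im[:,:,::-1])
c=get_calibration("wrist");pickle.dump(c,open("c3.pkl","wb"))
im=cv2.imread("pics/wrist3.png");a=proj(c,np.array([601,-178,70.])).astype(int);print(a)
x,y=a[0]-75,a[1]-75
w=cv2.resize(im[y:y+150,x:x+150],(600,600),interpolation=cv2.INTER_CUBIC);print(x,y)
cv2.imwrite("pics/wc3.png",w)
print(sense()['eef_pos'])
E
```

```text
clock: 9.12
eef_pos: [603.5, -178.1, 233.1]
tcp_rot: [-3.141, 0.0, -3.141]
contact_force: [-0.3, 0.4, 0.5]
opening: 0.998
grasp_force: 0.0
[253 164]
178 89
[ 602.88391844 -177.91802602  231.35106755]
```

View pics/wc3.png

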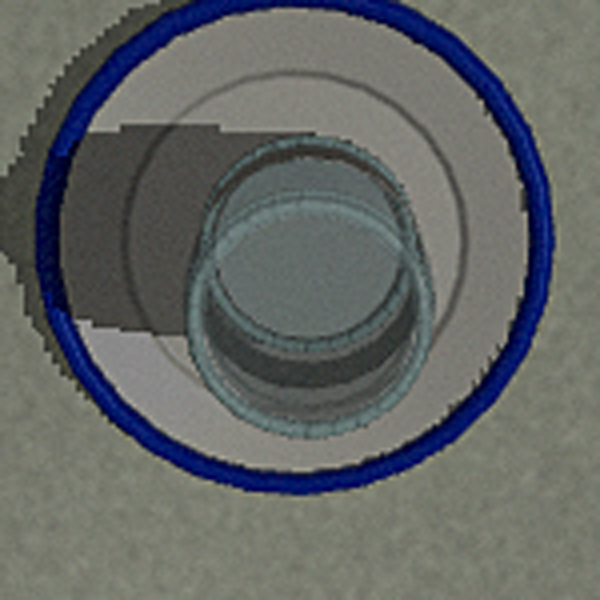

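The jar stands on the plate, well inside the floor ring. Its rim is centred at crop (310,314), its base near (310,245), and the plate's centre near (295,240).

```bash
python3 - <<'E'
from h import *
import pickle;c=pickle.load(open("c3.pkl","rb"))
print(onz(c,178+77.5,89+78.5,97),onz(c,255.5,89+61,5))
im=cv2.imread("pics/wrist3.png");h=cv2.cvtColor(im,cv2.COLOR_BGR2HSV)
m=cv2.inRange(h,(105,110,40),(130,255,255));m[240:]=0
q=np.argwhere(big(m))[:,::-1].astype(np.float32);e=cv2.fitEllipse(cv2.convexHull(q));print(e,onz(c,*e[0],13))
E
```

```text
[ 597.18802284 -175.77276109   97.        ] [ 598.89350062 -175.18869962    5.        ]
((251.06234741210938, 147.86373901367188), (128.090087890625, 129.7640838623047), 89.42726135253906) [ 594.75116372 -180.47649337   13.        ]
```

```bash
python3 - <<'E'
from h import *
A=[];B=[];T=[]
for i in range(6):
    c=get_calibration("wrist");T.append(sense()['eef_pos']);im=grab_frame("wrist")
    h=cv2.cvtColor(im,cv2.COLOR_RGB2HSV);m=cv2.inRange(h,(105,110,40),(130,255,255));m[240:]=0
    q=np.argwhere(big(m))[:,::-1].astype(np.float32);e=cv2.fitEllipse(cv2.convexHull(q))
    A.append(np.r_[onz(c,255.5,167.5,97)[:2],onz(c,255.5,150,5)[:2]]);B.append(onz(c,*e[0],13)[:2])
for v in (A,B,T): print(np.mean(v,0),np.std(v,0))
m=np.mean(A,0)
for n in("scene","side"):
    c=get_calibration(n);print(n,proj(c,np.r_[m[:2],97]))
ims=[]
for n,(u,v) in {"scene":(200,160),"side":(262,140)}.items():
    im=cv2.imread(f"pics/{n}3.png");ims.append(cv2.resize(im[v-40:v+40,u-40:u+40],(400,400),interpolation=cv2.INTER_CUBIC))
cv2.imwrite("pics/j3.png",np.hstack(ims))
E
```

```text
[ 597.63947785 -175.8859592   599.37871442 -175.3159808 ] [0.34632903 0.08279298 0.37526778 0.09526524]
[ 596.35448038 -180.93671461] [0.0289536  0.01858133]
[ 603.2078021  -178.04462035  231.60583978] [0.23185319 0.08260405 0.24417141]
scene [200.53457059 159.85544441]
side [262.74250392 139.18800476]
```

View pics/j3.png

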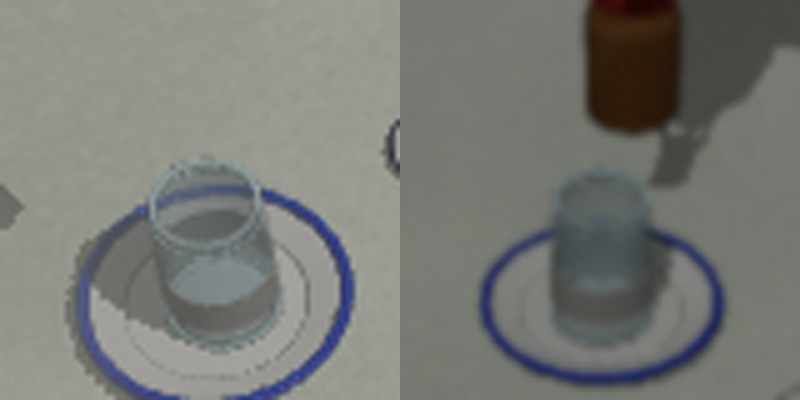

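Both fixed cameras agree with the wrist: the jar is upright, with its centre at about (599,-176), roughly 5 mm from the plate's middle. Next is the funnel.

```bash
python3 -m creep '[{"x":24,"y":50,"z":0,"rx":0,"ry":0,"rz":0,"hand":85},{"x":26,"y":54,"z":0,"rx":0,"ry":0,"rz":0,"hand":85},{"x":26,"y":54,"z":0,"rx":0,"ry":0,"rz":0,"hand":85},{"x":26,"y":54,"z":0,"rx":0,"ry":0,"rz":0,"hand":85},{"x":26,"y":55,"z":0,"rx":0,"ry":0,"rz":0,"hand":85},{"x":26,"y":55,"z":0,"rx":0,"ry":0,"rz":0,"hand":85},{"x":0,"y":0,"z":0,"rx":0,"ry":0,"rz":0,"hand":85},{"x":0,"y":0,"z":0,"rx":0,"ry":0,"rz":0,"hand":85},{"x":0,"y":0,"z":0,"rx":0,"ry":0,"rz":0,"hand":85}]'
cat > fun.py <<'E'
from h import *
T=[];A=[]
for i in range(4):
    c=get_calibration("wrist");T.append(sense()['eef_pos']);im=grab_frame("wrist")
    h=cv2.cvtColor(im,cv2.COLOR_RGB2HSV);m=cv2.inRange(h,(18,110,40),(35,255,255));m[260:]=0
    q=cv2.convexHull(np.argwhere(big(m))[:,::-1].astype(np.float32));e=cv2.fitEllipse(q)
    A.append(onz(c,*e[0],70)[:2])
cv2.imwrite("pics/w4.png",im[:,:,::-1])
print(e,cv2.boundingRect(q),np.mean(A,0),np.std(A,0),np.mean(T,0))
X=np.r_[np.mean(A,0),70.];print('expected rim dia px',335.5*64/(np.array(c["R"])@X+c["t"])[2])
E
python3 fun.py
```

```text
clock: 10.7
eef_pos: [450.3, 142.7, 232.6]
tcp_rot: [-3.141, 0.0, 3.14]
contact_force: [1.0, -0.5, 0.2]
opening: 0.993
grasp_force: 0.0
((254.46417236328125, 162.41232299804688), (61.564823150634766, 63.83130645751953), 175.1854248046875) (224, 131, 62, 64) [446.59505661 144.02181367] [0.05049067 0.04742579] [450.21270534 142.71395184 232.60517529]
expected rim dia px 62.44454529045705
```

View pics/w4.png

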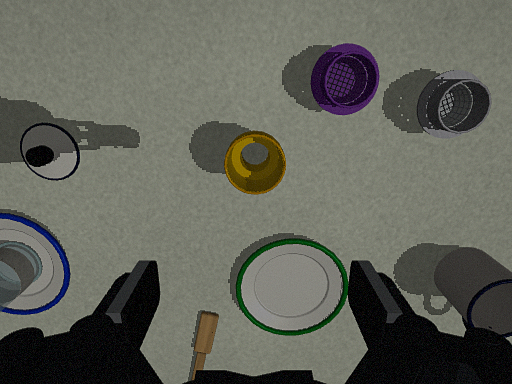

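The yellow funnel's rim is centred at (254,162). The lid is at (50,152), the purple sieve at (345,79) and the steel sieve at (454,104). I'll grasp the funnel by its collar.

```bash
python3 -m creep '[{"x":2,"y":1,"z":40,"rx":0,"ry":0,"rz":0,"hand":85},{"x":0,"y":0,"z":50,"rx":0,"ry":0,"rz":0,"hand":85},{"x":0,"y":0,"z":50,"rx":0,"ry":0,"rz":0,"hand":85},{"x":0,"y":0,"z":37,"rx":0,"ry":0,"rz":0,"hand":85},{"x":0,"y":0,"z":20,"rx":0,"ry":0,"rz":0,"hand":85},{"x":0,"y":0,"z":0,"rx":0,"ry":0,"rz":0,"hand":80},{"x":0,"y":0,"z":0,"rx":0,"ry":0,"rz":0,"hand":70},{"x":0,"y":0,"z":0,"rx":0,"ry":0,"rz":0,"hand":58},{"x":0,"y":0,"z":0,"rx":0,"ry":0,"rz":0,"hand":58},{"x":0,"y":0,"z":0,"rx":0,"ry":0,"rz":0,"hand":58},{"x":0,"y":0,"z":0,"rx":0,"ry":0,"rz":0,"hand":58}]' 20;  python3 -m creep '[{"x":0,"y":0,"z":-20,"rx":0,"ry":0,"rz":0,"hand":58},{"x":0,"y":0,"z":-40,"rx":0,"ry":0,"rz":0,"hand":58},{"x":0,"y":0,"z":-50,"rx":0,"ry":0,"rz":0,"hand":58},{"x":0,"y":0,"z":-30,"rx":0,"ry":0,"rz":0,"hand":58},{"x":0,"y":0,"z":0,"rx":0,"ry":0,"rz":0,"hand":58}]'
```

```text
clock: 12.28
eef_pos: [447.7, 144.8, 35.8]
tcp_rot: [3.142, 0.0, -3.141]
contact_force: [-0.5, -0.8, -0.2]
opening: 0.677
grasp_force: 0.0
clock: 12.9
eef_pos: [449.2, 145.3, 177.9]
tcp_rot: [3.14, 0.005, -3.141]
contact_force: [-0.4, 0.6, -0.9]
opening: 0.683
grasp_force: 0.0
```

```bash
python3 - <<'E'
from h import *
ims=[]
for n,(u,v) in {"scene":(333,140),"side":(297,230)}.items():
    im=grab_frame(n)[:,:,::-1];ims.append(cv2.resize(im[v-75:v+75,u-75:u+75],(400,400),interpolation=cv2.INTER_CUBIC))
cv2.imwrite("pics/g5.png",np.hstack(ims));print(sense()['opening'],sense()['grasp_force'])
E
```

```text
0.6761314788630407 0.0
```

View pics/g5.png

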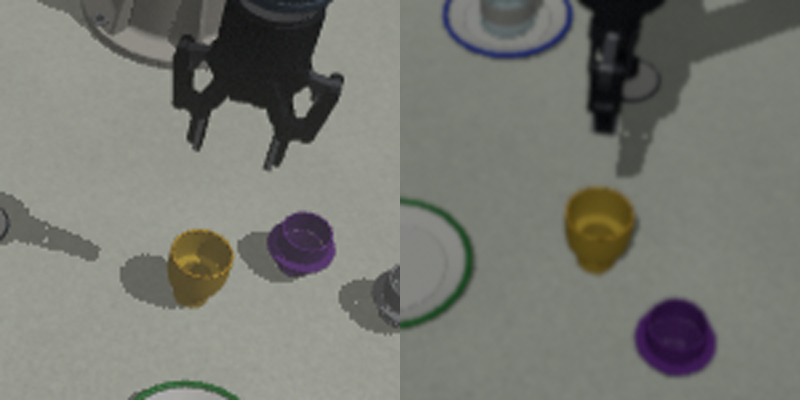

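```bash
python3 - <<'E'
from h import *
a,b=get_calibration("scene"),get_calibration("side")
print(tri(ray(a,358.5,127.3),ray(b,298.9,203.8)),sense()['eef_pos'])
w=get_calibration("wrist")
for X in [(449,145,70),(449,145,35)]: print(proj(b,np.array(X,float)),proj(a,np.array(X,float)))
for y,u in((145+29,358.5),(145-29,331.9)):
  for z in(178,190,200,210): print(y,z,proj(a,np.array([448,y,z],float)))
E
```

```text
(array([448.3761573 , 179.66803693, 213.41913319]), np.float64(3.496527950735551)) [447.36651856 144.65417047 175.28993219]
[296.78444199 234.55750921] [333.05887685 159.99070865]
[296.04557373 243.4508695 ] [330.79694921 167.75200744]
174 178 [352.57357356 135.89064396]
174 190 [353.68364326 132.56135067]
174 200 [354.62785982 129.72947999]
174 210 [355.59002282 126.84378477]
116 178 [329.66348763 129.37799241]
116 190 [330.50738513 126.01478334]
116 200 [331.22502932 123.15473521]
116 210 [331.95615439 120.24096132]
```

The funnel is still standing, untouched, and the fingertips measure about 35 mm above the nominal TCP at this opening. They closed above the rim, so I'll go about 26 mm lower.

```bash
python3 -m creep '[{"x":0,"y":0,"z":0,"rx":0,"ry":0,"rz":0,"hand":85},{"x":0,"y":0,"z":10,"rx":0,"ry":0,"rz":0,"hand":85},{"x":0,"y":0,"z":20,"rx":0,"ry":0,"rz":0,"hand":85},{"x":0,"y":0,"z":50,"rx":0,"ry":0,"rz":0,"hand":85},{"x":0,"y":0,"z":45,"rx":0,"ry":0,"rz":0,"hand":85},{"x":0,"y":0,"z":30,"rx":0,"ry":0,"rz":0,"hand":85},{"x":0,"y":0,"z":10,"rx":0,"ry":0,"rz":0,"hand":85},{"x":0,"y":0,"z":0,"rx":0,"ry":0,"rz":0,"hand":80},{"x":0,"y":0,"z":0,"rx":0,"ry":0,"rz":0,"hand":70},{"x":0,"y":0,"z":0,"rx":0,"ry":0,"rz":0,"hand":58},{"x":0,"y":0,"z":0,"rx":0,"ry":0,"rz":0,"hand":58},{"x":0,"y":0,"z":0,"rx":0,"ry":0,"rz":0,"hand":58}]' 20
```

```text
clock: 14.5
eef_pos: [448.8, 145.0, 12.1]
tcp_rot: [3.141, 0.003, -3.141]
contact_force: [-0.8, -1.6, 5.7]
opening: 0.752
grasp_force: 21.0
```

```bash
python3 -m creep '[{"x":0,"y":0,"z":-20,"rx":0,"ry":0,"rz":0,"hand":58},{"x":0,"y":0,"z":-40,"rx":0,"ry":0,"rz":0,"hand":58},{"x":0,"y":0,"z":-50,"rx":0,"ry":0,"rz":0,"hand":58},{"x":0,"y":0,"z":-30,"rx":0,"ry":0,"rz":0,"hand":58},{"x":-15,"y":-30,"z":0,"rx":0,"ry":0,"rz":0,"hand":58},{"x":-25,"y":-52,"z":0,"rx":0,"ry":0,"rz":0,"hand":58},{"x":-25,"y":-55,"z":0,"rx":0,"ry":0,"rz":0,"hand":58},{"x":-25,"y":-55,"z":0,"rx":0,"ry":0,"rz":0,"hand":58},{"x":-25,"y":-55,"z":0,"rx":0,"ry":0,"rz":0,"hand":58},{"x":-25,"y":-50,"z":0,"rx":0,"ry":0,"rz":0,"hand":58},{"x":-10,"y":-24,"z":0,"rx":0,"ry":0,"rz":0,"hand":58},{"x":0,"y":0,"z":0,"rx":0,"ry":0,"rz":0,"hand":58},{"x":0,"y":0,"z":0,"rx":0,"ry":0,"rz":0,"hand":58}]'
python3 - <<'E'
from h import *
ims=[]
for n,(u,v) in {"scene":(200,155),"side":(262,135)}.items():
    im=grab_frame(n)[:,:,::-1];cv2.imwrite(f"pics/{n}6.png",im);ims.append(cv2.resize(im[v-50:v+50,u-50:u+50],(400,400),interpolation=cv2.INTER_CUBIC))
cv2.imwrite("pics/g6.png",np.hstack(ims));s=sense();print(s['eef_pos'],s['opening'],s['grasp_force'])
E
```

```text
clock: 16.12
eef_pos: [597.0, -175.1, 150.8]
tcp_rot: [3.141, -0.001, -3.141]
contact_force: [0.3, 1.1, -0.3]
opening: 0.741
grasp_force: 22.4
[ 597.22663672 -174.81549985  150.84900275] 0.7442315864619076 22.4374776519835
```

View pics/g6.png

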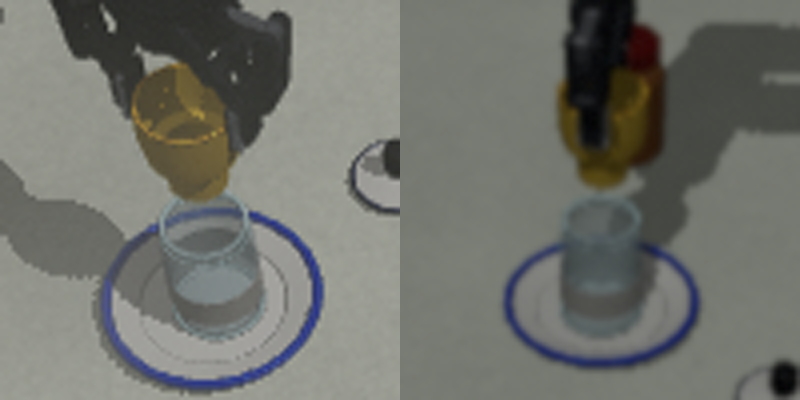

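The funnel is held level above the jar. The spout's lower end is centred at crop (200,192) in scene and (201,182) in side. The jar's rim is at (205,225) in scene and (203,217) in side. I'll turn these into an offset.

```bash
python3 - <<'E'
from h import *
a,b=get_calibration("scene"),get_calibration("side")
f=lambda c,x,y,ox,oy,z:onz(c,ox+x/4,oy+y/4,z).round(1)
print("spout",f(a,200,192,150,105,138.7),f(b,201.5,181,212,85,138.7),tri(ray(a,200,153),ray(b,262.4,130.3)))
print("jar",f(a,205,225,150,105,97),f(b,203,217,212,85,97),tri(ray(a,201.25,161.25),ray(b,262.75,139.3)))
E
```

```text
spout [ 606.3 -167.7  138.7] [ 596.2 -164.   138.7] (array([ 598.89551145, -173.03096576,  130.08197887]), np.float64(3.042631300251642))
jar [ 601.1 -172.2   97. ] [ 597.6 -175.6   97. ] (array([ 598.52641703, -174.34933114,   95.76950565]), np.float64(3.7662388407765643))
```

```bash
python3 -m creep '[{"x":0,"y":-1,"z":15,"rx":0,"ry":0,"rz":0,"hand":58},{"x":0,"y":0,"z":15,"rx":0,"ry":0,"rz":0,"hand":58},{"x":0,"y":0,"z":10,"rx":0,"ry":0,"rz":0,"hand":58},{"x":0,"y":0,"z":0,"rx":0,"ry":0,"rz":0,"hand":58}]';python3 -m creep '[{"x":0,"y":0,"z":8,"rx":0,"ry":0,"rz":0,"hand":58},{"x":0,"y":0,"z":5,"rx":0,"ry":0,"rz":0,"hand":58},{"x":0,"y":0,"z":5,"rx":0,"ry":0,"rz":0,"hand":58},{"x":0,"y":0,"z":0,"rx":0,"ry":0,"rz":0,"hand":58}]'
```

```text
clock: 16.73
eef_pos: [596.9, -176.9, 109.2]
tcp_rot: [3.141, -0.002, -3.141]
contact_force: [-0.2, 0.0, -0.1]
opening: 0.746
grasp_force: 22.4
clock: 17.23
eef_pos: [597.5, -177.1, 92.3]
tcp_rot: [3.141, -0.001, -3.141]
contact_force: [-0.4, -0.1, -0.8]
opening: 0.743
grasp_force: 22.4
```

```bash
python3 -m creep '[{"x":0,"y":0,"z":4,"rx":0,"ry":0,"rz":0,"hand":58},{"x":0,"y":0,"z":3,"rx":0,"ry":0,"rz":0,"hand":58},{"x":0,"y":0,"z":0,"rx":0,"ry":0,"rz":0,"hand":58}]';python3 -m creep '[{"x":0,"y":0,"z":3,"rx":0,"ry":0,"rz":0,"hand":58},{"x":0,"y":0,"z":2,"rx":0,"ry":0,"rz":0,"hand":58},{"x":0,"y":0,"z":0,"rx":0,"ry":0,"rz":0,"hand":58}]'
```

```text
clock: 17.6
eef_pos: [597.6, -177.2, 85.4]
tcp_rot: [3.141, -0.0, -3.141]
contact_force: [0.9, -0.8, -0.1]
opening: 0.746
grasp_force: 22.4
clock: 17.98
eef_pos: [597.6, -177.2, 80.5]
tcp_rot: [3.142, -0.0, -3.141]
contact_force: [-0.8, 0.1, -0.5]
opening: 0.741
grasp_force: 22.4
```

```bash
python3 -m creep '[{"x":0,"y":0,"z":1,"rx":0,"ry":0,"rz":0,"hand":58},{"x":0,"y":0,"z":1,"rx":0,"ry":0,"rz":0,"hand":58},{"x":0,"y":0,"z":0,"rx":0,"ry":0,"rz":0,"hand":58}]';python3 -m creep '[{"x":0,"y":0,"z":1,"rx":0,"ry":0,"rz":0,"hand":58},{"x":0,"y":0,"z":0,"rx":0,"ry":0,"rz":0,"hand":58}]'
```

```text
clock: 18.35
eef_pos: [598.1, -177.3, 79.3]
tcp_rot: [-3.141, 0.001, -3.141]
contact_force: [-2.1, 1.5, 5.0]
opening: 0.745
grasp_force: 22.6
clock: 18.6
eef_pos: [598.4, -177.2, 79.1]
tcp_rot: [-3.142, 0.001, -3.141]
contact_force: [-2.7, 1.6, 11.4]
opening: 0.745
grasp_force: 23.0
```

```bash
python3 -m creep '[{"x":0,"y":0,"z":-2,"rx":0,"ry":0,"rz":0,"hand":62},{"x":0,"y":0,"z":0,"rx":0,"ry":0,"rz":0,"hand":68},{"x":0,"y":0,"z":0,"rx":0,"ry":0,"rz":0,"hand":76},{"x":0,"y":0,"z":0,"rx":0,"ry":0,"rz":0,"hand":85},{"x":0,"y":0,"z":0,"rx":0,"ry":0,"rz":0,"hand":85},{"x":0,"y":0,"z":-15,"rx":0,"ry":0,"rz":0,"hand":85},{"x":0,"y":0,"z":-40,"rx":0,"ry":0,"rz":0,"hand":85},{"x":0,"y":0,"z":-50,"rx":0,"ry":0,"rz":0,"hand":85},{"x":0,"y":0,"z":-50,"rx":0,"ry":0,"rz":0,"hand":85},{"x":0,"y":0,"z":-35,"rx":0,"ry":0,"rz":0,"hand":85},{"x":0,"y":0,"z":0,"rx":0,"ry":0,"rz":0,"hand":85},{"x":0,"y":0,"z":0,"rx":0,"ry":0,"rz":0,"hand":85}]'
sed -i 's/70)\[:2\]/137)[:2]/; s/,70\.\]/,137.]/; s/w4/w7/' fun.py; python3 fun.py
python3 - <<'E'
from h import *
ims=[]
for n in("scene","side"):
    im=grab_frame(n);cv2.imwrite(f"pics/{n}7.png",im[:,:,::-1])
    h=cv2.cvtColor(im,cv2.COLOR_RGB2HSV);m=cv2.inRange(h,(18,110,40),(35,255,255))
    if n=="scene": m[:,260:]=0;m[:120]=0;m[230:]=0
    else: m[:80]=0;m[200:]=0; m[:,:235]=0; m[:,300:]=0
    q=cv2.convexHull(np.argwhere(big(m))[:,::-1].astype(np.int32));x,y,w,hh=cv2.boundingRect(q);print(n,x,y,w,hh)
    X=np.array([598,-176.,137]);c=get_calibration(n);print("expected rim centre",proj(c,X), "top",proj(c,X+[-32,0,0]))
E
```

```text
clock: 20.1
eef_pos: [597.4, -177.1, 269.7]
tcp_rot: [3.142, -0.0, -3.141]
contact_force: [-0.8, -0.2, -0.3]
opening: 0.995
grasp_force: 0.0
((252.529052734375, 172.72265625), (67.10230255126953, 69.11614227294922), 176.6538848876953) (219, 138, 68, 70) [ 595.62836472 -177.60526558] [0.02756962 0.02649465] [ 597.12588764 -177.02483915  268.90620764]
expected rim dia px 68.1240056813999
scene 187 149 25 18
expected rim centre [198.52385817 150.08037461] top [204.04717508 141.01703727]
side 252 120 21 25
expected rim centre [262.56540468 128.22113338] top [273.36999681 129.4356922 ]
```

```bash
python3 -m creep '[{"x":20,"y":53,"z":0,"rx":0,"ry":0,"rz":0,"hand":85},{"x":20,"y":53,"z":0,"rx":0,"ry":0,"rz":0,"hand":85},{"x":20,"y":53,"z":0,"rx":0,"ry":0,"rz":0,"hand":85},{"x":20,"y":53,"z":0,"rx":0,"ry":0,"rz":0,"hand":85},{"x":20,"y":53,"z":0,"rx":0,"ry":0,"rz":0,"hand":85},{"x":20,"y":53,"z":0,"rx":0,"ry":0,"rz":0,"hand":85},{"x":20,"y":53,"z":0,"rx":0,"ry":0,"rz":0,"hand":85},{"x":20,"y":53,"z":0,"rx":0,"ry":0,"rz":0,"hand":85},{"x":20,"y":53,"z":0,"rx":0,"ry":0,"rz":0,"hand":85},{"x":25,"y":58,"z":0,"rx":0,"ry":0,"rz":0,"hand":85},{"x":0,"y":0,"z":40,"rx":0,"ry":0,"rz":0,"hand":85},{"x":0,"y":0,"z":30,"rx":0,"ry":0,"rz":0,"hand":85},{"x":0,"y":0,"z":0,"rx":0,"ry":0,"rz":0,"hand":85},{"x":0,"y":0,"z":0,"rx":0,"ry":0,"rz":0,"hand":85},{"x":0,"y":0,"z":0,"rx":0,"ry":0,"rz":0,"hand":85}]'
python3 - <<'E'
from h import *
import pickle
c=get_calibration("wrist");im=grab_frame("wrist")[:,:,::-1];print(sense()['eef_pos'])
pickle.dump(c,open("c8.pkl","wb"));cv2.imwrite("pics/w8full.png",im)
u,v=proj(c,np.array([392,358,40.])).astype(int);print(u-60,v-60)
cv2.imwrite("pics/w8.png",cv2.resize(im[v-60:v+60,u-60:u+60],(480,480),interpolation=cv2.INTER_CUBIC))
E
```

```text
clock: 22.28
eef_pos: [393.8, 357.6, 201.1]
tcp_rot: [3.14, 0.002, 3.141]
contact_force: [-0.2, -0.4, 0.4]
opening: 0.994
grasp_force: 0.0
[393.6821519  357.50735055 200.9941809 ]
193 104
```

View pics/w8.png

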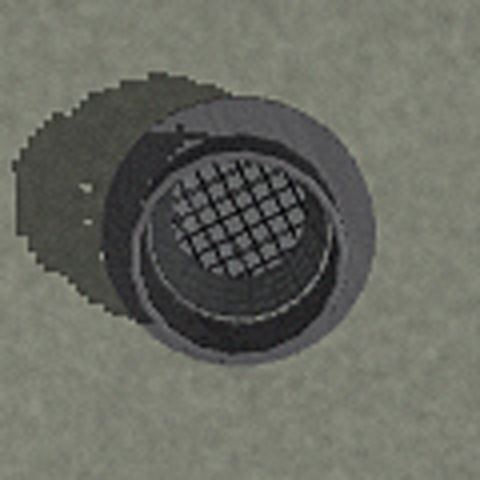

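The steel sieve sits in the crop with its flange centred at (240,231) and its collar top at (240,251).

```bash
python3 - <<'E'
from h import *
import pickle;c=pickle.load(open("c8.pkl","rb"));print(onz(c,253,161.75,31),onz(c,253,166.75,55))
E
python3 -m creep '[{"x":0,"y":0,"z":40,"rx":0,"ry":0,"rz":0,"hand":85},{"x":0,"y":0,"z":50,"rx":0,"ry":0,"rz":0,"hand":85},{"x":0,"y":0,"z":30,"rx":0,"ry":0,"rz":0,"hand":85},{"x":0,"y":0,"z":0,"rx":0,"ry":0,"rz":0,"hand":85}]'
```

```text
[391.6751275  357.53738989  31.        ] [390.91471924 357.53474067  55.        ]
clock: 22.82
eef_pos: [392.1, 356.2, 78.5]
tcp_rot: [-3.139, -0.002, 3.142]
contact_force: [-1.1, 0.0, 1.0]
opening: 0.992
grasp_force: 0.0
```

```bash
python3 -m creep '[{"x":1,"y":0,"z":40,"rx":0,"ry":0,"rz":0,"hand":85},{"x":0,"y":0,"z":25,"rx":0,"ry":0,"rz":0,"hand":85},{"x":0,"y":0,"z":14,"rx":0,"ry":0,"rz":0,"hand":85},{"x":0,"y":0,"z":0,"rx":0,"ry":0,"rz":0,"hand":78},{"x":0,"y":0,"z":0,"rx":0,"ry":0,"rz":0,"hand":68},{"x":0,"y":0,"z":0,"rx":0,"ry":0,"rz":0,"hand":58},{"x":0,"y":0,"z":0,"rx":0,"ry":0,"rz":0,"hand":48},{"x":0,"y":0,"z":0,"rx":0,"ry":0,"rz":0,"hand":48},{"x":0,"y":0,"z":0,"rx":0,"ry":0,"rz":0,"hand":48},{"x":0,"y":0,"z":0,"rx":0,"ry":0,"rz":0,"hand":48}]' 20
```

```text
clock: 24.08
eef_pos: [392.5, 357.6, 1.8]
tcp_rot: [3.141, 0.001, -3.141]
contact_force: [-0.7, -0.5, 9.1]
opening: 0.623
grasp_force: 19.5
```

```bash
python3 -m creep '[{"x":0,"y":0,"z":-15,"rx":0,"ry":0,"rz":0,"hand":48},{"x":0,"y":0,"z":-35,"rx":0,"ry":0,"rz":0,"hand":48},{"x":0,"y":0,"z":-50,"rx":0,"ry":0,"rz":0,"hand":48},{"x":0,"y":0,"z":-50,"rx":0,"ry":0,"rz":0,"hand":48},{"x":0,"y":0,"z":-30,"rx":0,"ry":0,"rz":0,"hand":48},{"x":-10,"y":-25,"z":0,"rx":0,"ry":0,"rz":0,"hand":48},{"x":-18,"y":-48,"z":0,"rx":0,"ry":0,"rz":0,"hand":48},{"x":-21,"y":-55,"z":0,"rx":0,"ry":0,"rz":0,"hand":48},{"x":-21,"y":-55,"z":0,"rx":0,"ry":0,"rz":0,"hand":48},{"x":-21,"y":-55,"z":0,"rx":0,"ry":0,"rz":0,"hand":48},{"x":-21,"y":-55,"z":0,"rx":0,"ry":0,"rz":0,"hand":48},{"x":-21,"y":-55,"z":0,"rx":0,"ry":0,"rz":0,"hand":48},{"x":-21,"y":-55,"z":0,"rx":0,"ry":0,"rz":0,"hand":48},{"x":-21,"y":-55,"z":0,"rx":0,"ry":0,"rz":0,"hand":48},{"x":-20,"y":-50,"z":0,"rx":0,"ry":0,"rz":0,"hand":48},{"x":-10,"y":-26,"z":0,"rx":0,"ry":0,"rz":0,"hand":48},{"x":0,"y":0,"z":0,"rx":0,"ry":0,"rz":0,"hand":48},{"x":0,"y":0,"z":0,"rx":0,"ry":0,"rz":0,"hand":48},{"x":0,"y":0,"z":0,"rx":0,"ry":0,"rz":0,"hand":48}]'
python3 - <<'E'
from h import *
ims=[]
for n,(u,v) in {"scene":(200,145),"side":(262,125)}.items():
    im=grab_frame(n)[:,:,::-1];cv2.imwrite(f"pics/{n}9.png",im);ims.append(cv2.resize(im[v-40:v+40,u-40:u+40],(400,400),interpolation=cv2.INTER_CUBIC))
cv2.imwrite("pics/g9.png",np.hstack(ims));s=sense();print(s['eef_pos'],s['opening'],s['grasp_force'])
E
```

```text
clock: 26.45
eef_pos: [596.6, -175.4, 180.9]
tcp_rot: [3.141, -0.0, -3.14]
contact_force: [-0.1, 0.9, -0.9]
opening: 0.632
grasp_force: 21.6
[ 596.85982917 -175.70855123  180.93984107] 0.6251220491590971 21.562983188778162
```

View pics/g9.png

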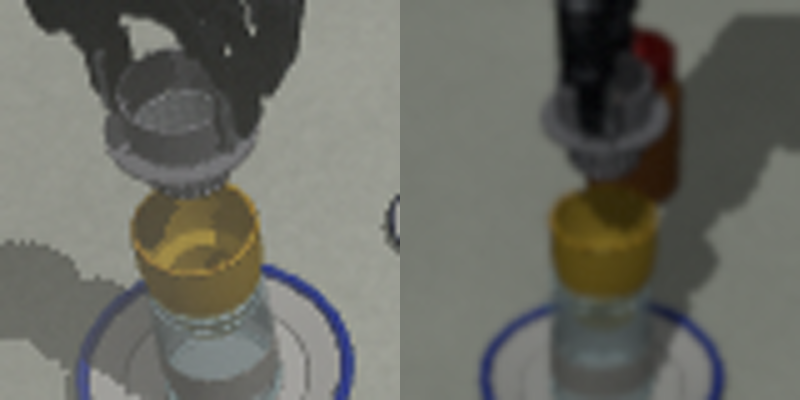

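The funnel is seated level in the jar. The sieve is held level above it: flange at crop (183,131) in scene and (204,119) in side, funnel rim at (197,229) and (203,221).

```bash
python3 - <<'E'
from h import *
a,b=get_calibration("scene"),get_calibration("side")
A=lambda x,y:ray(a,160+x/5,105+y/5); B=lambda x,y:ray(b,222+x/5,85+y/5)
print("flange",tri(A(183.5,131),B(204.5,119)),"funnel",tri(A(197,229),B(203.5,221)))
w=lambda c,ox,oy,x,y,z:onz(c,ox+x/5,oy+y/5,z).round(1)
print(w(a,160,105,183.5,131,209),w(b,222,85,204.5,119,209),w(a,160,105,197,229,137),w(b,222,85,203.5,221,137))
E
```

```text
flange (array([ 596.10778451, -172.27680897,  206.20572582]), np.float64(0.5063694817276635)) funnel (array([ 597.40695189, -174.27701012,  134.60253979]), np.float64(0.4444056888141049))
[ 598.5 -170.6  209. ] [ 595.2 -168.6  209. ] [ 599.3 -172.9  137. ] [ 596.7 -171.4  137. ]
```

```bash
python3 -m creep '[{"x":-1,"y":-2,"z":10,"rx":0,"ry":0,"rz":0,"hand":48},{"x":0,"y":0,"z":15,"rx":0,"ry":0,"rz":0,"hand":48},{"x":0,"y":0,"z":12,"rx":0,"ry":0,"rz":0,"hand":48},{"x":0,"y":0,"z":0,"rx":0,"ry":0,"rz":0,"hand":48}]'; python3 -m creep '[{"x":0,"y":0,"z":10,"rx":0,"ry":0,"rz":0,"hand":48},{"x":0,"y":0,"z":8,"rx":0,"ry":0,"rz":0,"hand":48},{"x":0,"y":0,"z":5,"rx":0,"ry":0,"rz":0,"hand":48},{"x":0,"y":0,"z":0,"rx":0,"ry":0,"rz":0,"hand":48}]'
```

```text
clock: 27.05
eef_pos: [596.9, -178.5, 141.9]
tcp_rot: [3.141, -0.003, -3.141]
contact_force: [0.0, -0.5, -0.0]
opening: 0.624
grasp_force: 21.5
clock: 27.55
eef_pos: [597.8, -178.7, 120.2]
tcp_rot: [3.141, -0.001, -3.141]
contact_force: [0.4, -0.4, -0.8]
opening: 0.627
grasp_force: 21.6
```

```bash
python3 -m creep '[{"x":0,"y":0,"z":3,"rx":0,"ry":0,"rz":0,"hand":48},{"x":0,"y":0,"z":3,"rx":0,"ry":0,"rz":0,"hand":48},{"x":0,"y":0,"z":0,"rx":0,"ry":0,"rz":0,"hand":48}]'
```

```text
clock: 27.92
eef_pos: [597.9, -178.8, 114.5]
tcp_rot: [3.141, -0.0, -3.141]
contact_force: [0.9, -0.3, -1.1]
opening: 0.62
grasp_force: 21.6
```

```bash
python3 -m creep '[{"x":0,"y":1,"z":2,"rx":0,"ry":0,"rz":0,"hand":48},{"x":0,"y":0,"z":1,"rx":0,"ry":0,"rz":0,"hand":48},{"x":0,"y":0,"z":0,"rx":0,"ry":0,"rz":0,"hand":48}]'; python3 -m creep '[{"x":0,"y":0,"z":1,"rx":0,"ry":0,"rz":0,"hand":48},{"x":0,"y":0,"z":0,"rx":0,"ry":0,"rz":0,"hand":48}]'
```

```text
clock: 28.3
eef_pos: [598.0, -177.8, 111.6]
tcp_rot: [3.142, -0.0, -3.141]
contact_force: [-0.7, -0.1, -0.8]
opening: 0.63
grasp_force: 21.6
clock: 28.55
eef_pos: [598.2, -177.9, 111.0]
tcp_rot: [-3.142, 0.0, -3.141]
contact_force: [-0.1, 0.5, 2.6]
opening: 0.628
grasp_force: 21.7
```

```bash
python3 -m creep '[{"x":0,"y":0,"z":0,"rx":0,"ry":0,"rz":0,"hand":53},{"x":0,"y":0,"z":0,"rx":0,"ry":0,"rz":0,"hand":58},{"x":0,"y":0,"z":0,"rx":0,"ry":0,"rz":0,"hand":66},{"x":0,"y":0,"z":0,"rx":0,"ry":0,"rz":0,"hand":76},{"x":0,"y":0,"z":0,"rx":0,"ry":0,"rz":0,"hand":76},{"x":0,"y":0,"z":-10,"rx":0,"ry":0,"rz":0,"hand":76},{"x":0,"y":0,"z":-30,"rx":0,"ry":0,"rz":0,"hand":76},{"x":0,"y":0,"z":-50,"rx":0,"ry":0,"rz":0,"hand":85},{"x":0,"y":0,"z":-50,"rx":0,"ry":0,"rz":0,"hand":85},{"x":0,"y":0,"z":-40,"rx":0,"ry":0,"rz":0,"hand":85},{"x":0,"y":0,"z":0,"rx":0,"ry":0,"rz":0,"hand":85},{"x":0,"y":0,"z":0,"rx":0,"ry":0,"rz":0,"hand":85},{"x":0,"y":0,"z":0,"rx":0,"ry":0,"rz":0,"hand":85}]'
python3 - <<'E'
from h import *
for i in range(2):
    c=get_calibration("wrist");im=grab_frame("wrist");h=cv2.cvtColor(im,cv2.COLOR_RGB2HSV)
cv2.imwrite("pics/w10.png",im[:,:,::-1])
for X in([598,-177,140],[598,-177,164]):
    p=np.array(c["R"])@X+c["t"];print(X,proj(c,np.array(X,float)),335.5*72/p[2],335.5*54/p[2])
m=cv2.inRange(h,(18,110,40),(35,255,255));m[260:]=0;print("yellow px",m.sum()/255)
# grey/dark disc: anything not bright-white/blue around the centre
g=cv2.cvtColor(im,cv2.COLOR_RGB2GRAY)
u,v=proj(c,np.array([598,-177,140.])).astype(int)
r=((h[:,:,1]<60)&(g<85)).astype(np.uint8);r[:v-70]=0;r[v+70:]=0;r[:,:u-70]=0;r[:,u+70:]=0
q=np.argwhere(big(r))[:,::-1].astype(np.int32);print(cv2.boundingRect(q))
for w in(("scene",(200,145)),("side",(262,125))):cv2.imwrite(f"pics/{w[0]}10.png",grab_frame(w[0])[:,:,::-1])
a=cv2.resize(im[v-60:v+60,u-60:u+60,::-1],(400,400),interpolation=cv2.INTER_CUBIC)
s=cv2.imread("pics/scene10.png")[95:175,155:235];d=cv2.imread("pics/side10.png")[80:160,222:302]
cv2.imwrite("pics/m10.png",np.hstack([a,np.vstack([cv2.resize(s,(200,200)),cv2.resize(d,(200,200))])]));print(u-60,v-60)
E
```

```text
clock: 30.18
eef_pos: [597.3, -177.6, 289.4]
tcp_rot: [3.141, -0.002, -3.141]
contact_force: [1.0, 0.3, -0.9]
opening: 0.997
grasp_force: 0.0
[598, -177, 140] [253.81845061 169.96640323] 72.58332406436791 54.43749304827594
[598, -177, 164] [253.85816443 176.56843065] 77.89842337843837 58.42381753382877
yellow px 528.0
(200, 119, 90, 85)
193 109
```

```bash
python3 - <<'E'
from h import *
im=cv2.imread("pics/w10.png");h=cv2.cvtColor(im,cv2.COLOR_BGR2HSV)
m=cv2.inRange(h,(18,110,40),(35,255,255));m[260:]=0
ys,xs=np.nonzero(m);print(xs.min(),xs.max(),ys.min(),ys.max(),np.median(xs),np.median(ys))
# flange+collar: gray profile along row 170 and column 254
g=cv2.cvtColor(im,cv2.COLOR_BGR2GRAY)
print(g[170,205:305].tolist());print(g[120:230,254].tolist())
for n,(x0,x1,y0,y1) in {"scene":(160,240,100,200),"side":(230,300,80,180)}.items():
    i=cv2.imread(f"pics/{n}10.png");hh=cv2.cvtColor(i,cv2.COLOR_BGR2HSV);mm=cv2.inRange(hh,(18,110,40),(35,255,255))
    ys,xs=np.nonzero(mm[y0:y1,x0:x1]);print(n,xs.min()+x0,xs.max()+x0,ys.min()+y0,ys.max()+y0)
    c=get_calibration(n)
    for z in(113,137,140,164):print(z,proj(c,np.array([598.,-177,z])))
E
```

```text
48 437 139 259 415.0 223.0
[31, 159, 149, 146, 141, 142, 142, 141, 140, 139, 144, 148, 92, 35, 45, 39, 50, 54, 49, 41, 74, 85, 93, 38, 57, 73, 54, 57, 59, 66, 62, 65, 104, 51, 42, 55, 38, 92, 88, 91, 49, 47, 99, 101, 99, 58, 15, 49, 93, 92, 94, 39, 54, 101, 97, 93, 48, 8, 36, 101, 88, 97, 94, 15, 88, 44, 46, 50, 39, 42, 36, 46, 98, 21, 75, 93, 98, 90, 86, 86, 86, 79, 83, 83, 95, 133, 122, 126, 123, 128, 134, 60, 5, 18, 28, 24, 29, 43, 132, 126]
[140, 138, 97, 94, 91, 57, 55, 52, 101, 99, 99, 97, 101, 102, 63, 86, 85, 87, 82, 82, 85, 86, 83, 94, 41, 35, 38, 32, 47, 88, 86, 62, 23, 58, 6, 47, 109, 64, 53, 104, 109, 107, 108, 28, 53, 18, 43, 97, 56, 44, 92, 93, 96, 98, 27, 44, 13, 38, 95, 61, 37, 43, 48, 52, 44, 43, 50, 42, 46, 47, 45, 40, 101, 42, 19, 40, 38, 31, 42, 31, 39, 35, 88, 85, 91, 123, 127, 129, 126, 129, 124, 127, 126, 122, 120, 120, 126, 130, 125, 121, 125, 128, 129, 131, 124, 123, 123, 126, 126, 122]
scene 202 211 156 165
113 [199.33273011 155.97016427]
137 [198.16299173 149.96659135]
140 [198.01320486 149.19782424]
164 [196.78500728 142.89421493]
side 253 271 134 144
113 [262.67154672 134.63650509]
137 [262.6324722  128.01960788]
140 [262.62751147 127.17955573]
164 [262.587196   120.35251613]
```

The sieve's flange has the expected size (72.5 px) and is centred at (253.3,169.5), against (253.8,170) predicted for a perfect seat. It is hung correctly. Now the lid.

```bash
python3 -m creep '[{"x":40,"y":20,"z":0,"rx":0,"ry":0,"rz":0,"hand":85},{"x":50,"y":25,"z":0,"rx":0,"ry":0,"rz":0,"hand":85},{"x":50,"y":25,"z":0,"rx":0,"ry":0,"rz":0,"hand":60},{"x":10,"y":6,"z":40,"rx":0,"ry":0,"rz":0,"hand":60},{"x":0,"y":0,"z":50,"rx":0,"ry":0,"rz":0,"hand":60},{"x":0,"y":0,"z":0,"rx":0,"ry":0,"rz":0,"hand":60},{"x":0,"y":0,"z":0,"rx":0,"ry":0,"rz":0,"hand":60},{"x":0,"y":0,"z":0,"rx":0,"ry":0,"rz":0,"hand":60}]'
python3 - <<'E'
from h import *
c=get_calibration("wrist");im=grab_frame("wrist");print(sense()['eef_pos'])
cv2.imwrite("pics/w11.png",im[:,:,::-1])
for z in(0,6,38):print(z,proj(c,np.array([447.,-102,z])))
u,v=proj(c,np.array([447.,-102,6])).astype(int)
g=im.max(2);x=np.zeros(g.shape,bool);x[v-60:v+60,u-60:u+60]=1
med=np.median(g[x]);d=big((g<38)&x);k=np.argwhere((g<38)&x)
n,l,st,ce=cv2.connectedComponentsWithStats(((g<38)&x).astype(np.uint8))
print("bg",med);[print(st[i],ce[i].round(1)) for i in range(1,n) if st[i,4]>30]
w=big((g>med+18)&x);q=cv2.convexHull(np.argwhere(w)[:,::-1].astype(np.float32));e=cv2.fitEllipse(q);print("white",e,cv2.boundingRect(q),onz(c,*e[0],7), 335.5*68/(np.array(c["R"])@[447,-102,6]+c["t"])[2])
E
```

```text
clock: 31.38
eef_pos: [449.4, -102.3, 202.5]
tcp_rot: [-3.141, 0.003, -3.142]
contact_force: [0.5, -0.9, 0.1]
opening: 0.703
grasp_force: 0.0
[ 449.26093549 -102.20906774  202.26182487]
0 [253.6530525  154.61134958]
6 [253.6518845  155.76630972]
38 [253.64500861 162.5654229 ]
bg 125.0
[222 126  63  61 347] [251.9 152.9]
[243 151  21  23 379] [253.  161.8]
white ((256.11810302734375, 156.39834594726562), (51.01255798339844, 54.39357376098633), 176.17210388183594) (253, 129, 29, 54) [447.49544282 -99.24117685   7.        ] 60.66748230057388
```

```bash
python3 -m creep '[{"x":1,"y":0,"z":50,"rx":0,"ry":0,"rz":0,"hand":60},{"x":0,"y":0,"z":50,"rx":0,"ry":0,"rz":0,"hand":60},{"x":0,"y":0,"z":50,"rx":0,"ry":0,"rz":0,"hand":60},{"x":0,"y":0,"z":40,"rx":0,"ry":0,"rz":0,"hand":60},{"x":0,"y":0,"z":20,"rx":0,"ry":0,"rz":0,"hand":50},{"x":0,"y":0,"z":0,"rx":0,"ry":0,"rz":0,"hand":40},{"x":0,"y":0,"z":0,"rx":0,"ry":0,"rz":0,"hand":32},{"x":0,"y":0,"z":0,"rx":0,"ry":0,"rz":0,"hand":26}]' 20; python3 -m creep '[{"x":0,"y":0,"z":0,"rx":0,"ry":0,"rz":0,"hand":22},{"x":0,"y":0,"z":0,"rx":0,"ry":0,"rz":0,"hand":16},{"x":0,"y":0,"z":0,"rx":0,"ry":0,"rz":0,"hand":16},{"x":0,"y":0,"z":0,"rx":0,"ry":0,"rz":0,"hand":16}]'
```

```text
clock: 32.42
eef_pos: [448.2, -102.1, -8.1]
tcp_rot: [-3.141, 0.002, -3.141]
contact_force: [-0.4, 0.5, 0.2]
opening: 0.304
grasp_force: 0.0
clock: 32.92
eef_pos: [447.9, -102.2, -8.4]
tcp_rot: [-3.141, 0.002, -3.141]
contact_force: [-0.5, -1.4, 8.2]
opening: 0.24
grasp_force: 19.2
```

```bash
python3 -m creep '[{"x":0,"y":0,"z":-15,"rx":0,"ry":0,"rz":0,"hand":16},{"x":0,"y":0,"z":-35,"rx":0,"ry":0,"rz":0,"hand":16},{"x":0,"y":0,"z":-50,"rx":0,"ry":0,"rz":0,"hand":16},{"x":0,"y":0,"z":-50,"rx":0,"ry":0,"rz":0,"hand":16},{"x":0,"y":0,"z":-40,"rx":0,"ry":0,"rz":0,"hand":16},{"x":0,"y":0,"z":-8,"rx":0,"ry":0,"rz":0,"hand":16},{"x":-20,"y":-10,"z":0,"rx":0,"ry":0,"rz":0,"hand":16},{"x":-40,"y":-20,"z":0,"rx":0,"ry":0,"rz":0,"hand":16},{"x":-40,"y":-20,"z":0,"rx":0,"ry":0,"rz":0,"hand":16},{"x":-35,"y":-18,"z":0,"rx":0,"ry":0,"rz":0,"hand":16},{"x":-15,"y":-8,"z":0,"rx":0,"ry":0,"rz":0,"hand":16},{"x":0,"y":0,"z":0,"rx":0,"ry":0,"rz":0,"hand":16},{"x":0,"y":0,"z":0,"rx":0,"ry":0,"rz":0,"hand":16},{"x":0,"y":0,"z":0,"rx":0,"ry":0,"rz":0,"hand":16}]'
python3 - <<'E'
from h import *
ims=[]
for n,(u,v) in {"scene":(197,135),"side":(262,115)}.items():
    im=grab_frame(n)[:,:,::-1];cv2.imwrite(f"pics/{n}12.png",im);ims.append(cv2.resize(im[v-40:v+40,u-40:u+40],(400,400),interpolation=cv2.INTER_CUBIC))
cv2.imwrite("pics/g12.png",np.hstack(ims));s=sense();print(s['eef_pos'],s['opening'],s['grasp_force'])
E
```

```text
clock: 34.67
eef_pos: [596.0, -177.2, 188.9]
tcp_rot: [3.141, -0.0, -3.141]
contact_force: [-0.9, 0.0, -0.1]
opening: 0.239
grasp_force: 19.9
[ 596.46287413 -177.48131354  189.02212092] 0.24346082875939182 19.907855947385542
```

View pics/g12.png

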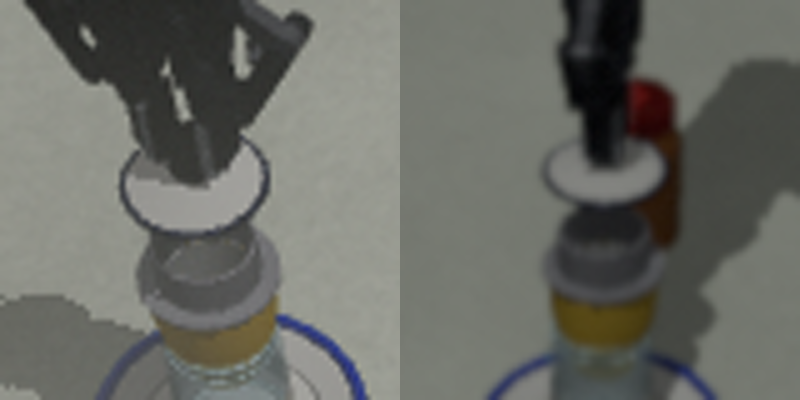

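The lid is held level. Its disc is at crop (195,180) in scene and (205,168) in side. The sieve's flange below it is at (209,272) and (205,261), sitting squarely on the funnel.

```bash
python3 - <<'E'
from h import *
a,b=get_calibration("scene"),get_calibration("side")
A=lambda x,y:ray(a,157+x/5,95+y/5); B=lambda x,y:ray(b,222+x/5,75+y/5)
print("lid",tri(A(195,180),B(205.5,168)),"flange",tri(A(209,272),B(205.5,261)))
E
```

```text
lid (array([ 595.86775326, -174.24451416,  205.70712129]), np.float64(0.2950067556062739)) flange (array([ 596.95263962, -175.73385325,  140.02414031]), np.float64(1.94313690489303))
```

```bash
python3 -m creep '[{"x":-1,"y":-1,"z":8,"rx":0,"ry":0,"rz":0,"hand":16},{"x":0,"y":0,"z":12,"rx":0,"ry":0,"rz":0,"hand":16},{"x":0,"y":0,"z":8,"rx":0,"ry":0,"rz":0,"hand":16},{"x":0,"y":0,"z":0,"rx":0,"ry":0,"rz":0,"hand":16}]'; python3 -m creep '[{"x":0,"y":0,"z":3,"rx":0,"ry":0,"rz":0,"hand":16},{"x":0,"y":0,"z":3,"rx":0,"ry":0,"rz":0,"hand":16},{"x":0,"y":0,"z":2,"rx":0,"ry":0,"rz":0,"hand":16},{"x":0,"y":0,"z":0,"rx":0,"ry":0,"rz":0,"hand":16}]'
```

```text
clock: 35.28
eef_pos: [597.3, -178.6, 159.4]
tcp_rot: [3.141, -0.002, -3.141]
contact_force: [0.3, 0.2, -0.1]
opening: 0.243
grasp_force: 19.9
clock: 35.78
eef_pos: [598.0, -178.8, 152.6]
tcp_rot: [3.142, -0.0, -3.141]
contact_force: [0.5, -1.0, -0.4]
opening: 0.24
grasp_force: 19.9
```

```bash
python3 -m creep '[{"x":0,"y":0,"z":1,"rx":0,"ry":0,"rz":0,"hand":16},{"x":0,"y":0,"z":1,"rx":0,"ry":0,"rz":0,"hand":16},{"x":0,"y":0,"z":0,"rx":0,"ry":0,"rz":0,"hand":16}]'
```

```text
clock: 36.15
eef_pos: [598.1, -178.8, 150.8]
tcp_rot: [-3.142, 0.0, -3.141]
contact_force: [0.3, 0.8, 0.2]
opening: 0.242
grasp_force: 20.0
```

```bash
python3 -m creep '[{"x":0,"y":0,"z":1,"rx":0,"ry":0,"rz":0,"hand":16},{"x":0,"y":0,"z":0,"rx":0,"ry":0,"rz":0,"hand":16}]'
```

```text
clock: 36.4
eef_pos: [598.6, -179.0, 150.7]
tcp_rot: [-3.141, 0.001, -3.141]
contact_force: [-1.9, 1.5, 7.2]
opening: 0.246
grasp_force: 20.5
```

```bash
python3 -m creep '[{"x":0,"y":0,"z":-1,"rx":0,"ry":0,"rz":0,"hand":21},{"x":0,"y":0,"z":0,"rx":0,"ry":0,"rz":0,"hand":27},{"x":0,"y":0,"z":0,"rx":0,"ry":0,"rz":0,"hand":36},{"x":0,"y":0,"z":0,"rx":0,"ry":0,"rz":0,"hand":50},{"x":0,"y":0,"z":0,"rx":0,"ry":0,"rz":0,"hand":50},{"x":0,"y":0,"z":-10,"rx":0,"ry":0,"rz":0,"hand":50},{"x":0,"y":0,"z":-30,"rx":0,"ry":0,"rz":0,"hand":50},{"x":0,"y":0,"z":-50,"rx":0,"ry":0,"rz":0,"hand":60},{"x":0,"y":0,"z":-50,"rx":0,"ry":0,"rz":0,"hand":60},{"x":0,"y":0,"z":-30,"rx":0,"ry":0,"rz":0,"hand":60},{"x":0,"y":0,"z":0,"rx":0,"ry":0,"rz":0,"hand":60},{"x":0,"y":0,"z":0,"rx":0,"ry":0,"rz":0,"hand":60}]'
python3 - <<'E'
from h import *
c=get_calibration("wrist");im=grab_frame("wrist");cv2.imwrite("pics/w13.png",im[:,:,::-1])
for X in([598,-177.5,164],[598,-177.5,197]):print(proj(c,np.array(X,float)),335.5*68/(np.array(c["R"])@X+c["t"])[2])
u,v=proj(c,np.array([598,-177.5,164])).astype(int)
h=cv2.cvtColor(im,cv2.COLOR_RGB2HSV);g=im.max(2);x=np.zeros(g.shape,bool);x[v-60:v+60,u-60:u+60]=1
n,l,st,ce=cv2.connectedComponentsWithStats(((g<45)&x).astype(np.uint8))
[print(st[i],ce[i].round(1)) for i in range(1,n) if st[i,4]>60]
for i in("scene","side"):
    f=grab_frame(i);cc=get_calibration(i);cv2.imwrite(f"pics/{i}13.png",f[:,:,::-1]);p=proj(cc,np.array([598,-177.5,160]))
    u,v=p.astype(int);hh=f.max(2);x=np.zeros(hh.shape,bool);x[v-30:v+25,u-28:u+28]=1
    w=big((hh>(135 if i=="scene" else 110))&(cv2.cvtColor(f,cv2.COLOR_RGB2HSV)[:,:,1]<40)&x);q=cv2.convexHull(np.argwhere(w)[:,::-1].astype(np.float32));print(i,p,proj(cc,np.array([598,-177.5,166])),cv2.fitEllipse(q),cv2.boundingRect(q))
E
```

```text
clock: 37.9
eef_pos: [597.6, -178.7, 320.2]
tcp_rot: [3.141, -0.001, -3.141]
contact_force: [-0.5, 0.1, -0.6]
opening: 0.705
grasp_force: 0.0
[254.45338109 167.73092326] 67.25880263016039
[254.55545654 176.70004844] 74.0734852030266
[219 133  70  69 474] [253. 162.]
[242 161  23  27 488] [253.2 174.4]
scene [196.80939121 143.90667732] [196.49511637 142.2986202 ] ((201.77989196777344, 136.5354461669922), (51.936641693115234, 126.91903686523438), 93.12663269042969) (168, 113, 56, 50)
side [262.62796204 121.40352566] [262.6178758 119.6748656] ((248.0527801513672, 79.64508056640625), (26.096202850341797, 163.21070861816406), 5.596823692321777) (234, 91, 27, 55)
```

```bash
python3 -c "
from rig import *
print(sign_off())"
```

```text
the job is handed in; nothing more can be done
None
```

I stacked the jar, funnel, sieve and lid in order on the blue-rimmed plate, each level and let go, and handed the job in at about 38 s; no verdict came back, but my last camera measurement showed the lid centred at its seat height.

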